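# Stock the honey tray and slide it onto the free runners

## Task

Finish filling the honey tray: stand the loose honey jar upright in the tray's empty round seat and let it go. Then carry the tray to the rack and slide it level onto the one free pair of runners on the side of the rack that faces it, until it is fully home against its stop, with its red lip flush with the front of the rack and both jars still in their seats. Do not drop or tip the tray or the jars, and leave the stocked trays in the rack and the goods on the counter where they are.

Things in the scene. Friction and masses are not known exactly. Their poses are not given: they have to be found in the camera images.
- rack: Fixed double-sided counter rack, grey uprights, steel angle runners, 380 long, 234 wide, 268 high, no roof. Origin: at counter level, middle of the open front facing the tray, in the plane of the runners' front ends; +x into the rack (sliding direction), z up. Three pairs of runners, 85 mm apart; in front two hold stocked trays and one is free. Cross bars at x = 180 to 200 mm stop the trays of both sides.
- tray: Loose wooden tray 180 (x) by 190 (y), 0.2 kg: board 14 thick, with an upright red lip at each end, 10 thick, 190 wide, top 45 above the underside, outer faces at x = +-90, inner +-80. Origin: centre of underside. Seats at y = +-47, 56 across, 10 deep, grey felt floor. Starts on the counter, -x lip away from the rack, x roughly along the rack's. Home: centre 90 inside the rack's front plane, lip flush.
- seat_free (a point): Centre of the floor of the tray's empty seat, at (0, +47, 4) mm in the tray; axes as the tray's.
- seat_taken (a point): Centre of the floor of the tray's other seat, at (0, -47, 4) mm, in which jar_set stands.
- jar: The loose honey jar, amber with a brass-coloured lid, straight round, diameter 50, height 60 mm, about 80 g. Origin: centre of its underside; z up.
- jar_set: A like jar that already stands in the tray's other seat (diameter 50, height 60 mm). Origin: centre of its underside.
- runners_low (a point): Lowest pair of runners: midpoint between them at their front ends, at the flange tops, on which a tray's underside rests (40 mm up); axes as the rack's. Each pair: flanges 22 mm wide, 3 thick; outside them upright webs 200 mm apart (5 mm free each side of a tray), reaching 17 mm above the flange. The uprights stand outside the webs.
- runners_mid (a point): Middle pair: as above, 125 mm up.
- runners_top (a point): Top pair: as above, 210 mm up.
- stock_low: A like tray with two full jars (tops 70 mm above its underside), always on the 40 mm (lowest) pair of runners: either on the front side (its centre about 89 mm inside the rack's front plane, lip flush) or on the back side (about 292 mm inside), leaving that pair free in front. Origin: centre of its underside.
- stock_mid: A like tray with two full jars (tops 70 mm above its underside), always on the 125 mm (middle) pair of runners: either on the front side (its centre about 89 mm inside the rack's front plane, lip flush) or on the back side (about 292 mm inside), leaving that pair free in front. Origin: centre of its underside.
- stock_top: A like tray with two full jars (tops 70 mm above its underside), always on the 210 mm (top) pair of runners: either on the front side (its centre about 89 mm inside the rack's front plane, lip flush) or on the back side (about 292 mm inside), leaving that pair free in front. Origin: centre of its underside.
- tea_tin: Red round tea tin, diameter 73, height 114 mm, bystander. Origin: centre of its underside.
- pickle_jar: Large green preserve jar, diameter 86, height 130 mm, bystander. Origin: centre of its underside.
- tea_box: Green tea carton 65 x 130 x 75 mm high, bystander. Origin: centre of its underside.

How it is judged:
By the outcome, as a careful person would: the job done as asked, in the order asked, and still so for the second after the job is handed in, with the robot touching nothing.
It also fails if it takes over 67 s, if anything falls off the work surface, if the arm or the gripper's body presses on something with over 40 N, if the wrist force passes 120 N, or if a joint passes its speed limit or range.

## Robot

A 6-joint arm with a two-finger parallel gripper is mounted at the origin on the work surface. World frame = base frame: x ahead of the robot, y to its left, z up, the work surface at z = 0. Lengths are in mm, angles in degrees, forces in N, time in s.
With the tool pointing down it reaches from about 425 to 950 mm from the base axis. Payload 3.5 kg.
Tool frame: the origin (TCP) lies at the very end of the fingers, on their centre line; the grasp point (between the pads) lies 19 mm behind it; z points along the fingers, y is the line along which they close (so a half turn about z gives the same grasp; the last joint's range is limited). The gripper opens to 85 mm and grips with 20 to 120 N. Pads are 22 mm wide; open, the fingers measure 114 mm over their backs; the gripper's body (76 mm by 85 mm) begins 54 mm behind the grasp point. The pads swing forward as they close: fully open they stand 13 mm farther back than shut.
Start: joints at [62.796, 16.404, 90.338, -0, 73.258, -8.594], TCP at [215.369, 639.705, 231.325] pointing down, gripper open.
Joint ranges: [-158.93, 158.93], [-51.34, 127.21], [12.03, 142.37], [-87.48, 267.48], [13.55, 161.25], [-162.69, 162.69]. Speed limits (degrees/s): [159.86, 159.86, 180, 180, 180, 180].

## Interface

Orientations are given as [roll, pitch, yaw] about the fixed x, y, z axes, in that order (R = Rz(yaw) Ry(pitch) Rx(roll)).
In Python, from bench import ctrl, optics, ticket, cut_out gives the robot as it stands. The module is installed in compiled form; this text tells all that it offers.
- The arm moves only by the tool carry_out, never from a script. Its argument "rows" is one flat list of numbers, 7 for each row, row after row: the turn, a rotation vector about the tool's x, y, z in rad, then the shift along the tool's x, y, z in mm, then the finger opening in mm, from 0 to 85.4. In form: [wx, wy, wz, x, y, z, grip, wx, wy, wz, x, y, z, grip, ...]. A call has 1 to 12 rows; each row shifts and turns the commanded pose from where the row before left it, along the tool's axes as they then stand; what a row does not reach is not made up. A row lasts 1/12 s, in which the tool goes at most 41.7 mm and 7.16 degrees, less where a joint would pass 70% of its speed; a pose out of reach is approached as far as the arm can. A call is refused whole if a number of a shift passes 41.7 or a number of a turn 0.125, either way. A call with a gripper value outside its range is refused whole. The fingers move at their own pace and stop on an object; "grip_force" is the grip in N (left out, the last holds). Time passes only in rows, so rows that do not move let the fingers close. It gives the time, the measured TCP pose, the force, the opening and the grip force at its end, in the units of the state.
- ctrl.get_obs(): the state, without advancing time (a new reading comes with each control period).
- optics.capture(name): name is "side" or "top" or "wrist"; returns a dict with "pixels" (420x560x3 uint8, red, green, blue), "depth" (420x560 float32, mm along the optical axis (not along the pixel's ray), 0 where there is no reading), "fovy" (degrees; the focal length in pixels is half the picture's height over the tangent of half this angle, whatever the lens; pixels are square), "cx", "cy" (the principal point, pixels), "D" ([k1, k2, p1, p2, k3] as OpenCV has them; the pictures are not rectified), "rvec" (rotation vector, rad) and "tvec" (3), from world to camera coordinates, as OpenCV has them. Camera axes: x right, y down, z forward; pixel columns grow to the right and rows downward; lengths in mm; the calibration is good to about 2 mm. A picture is of the moment at which its call begins.
- ticket.close_job(): hands the job in; it is judged then, once.
Trained networks look in the newest picture that a camera, given by its name, has taken for a name from the list of things; names that differ only in an ending like _2 or _b are one class to them, and where a whole thing is asked for, a point or a joint stands for the part that bears it (a point fixed in the world has none). Each returns a list of dicts, best first, with "confidence" (0 to 1); they miss things now and then, are a little off and sometimes report something else, mostly with a low value. They report only what shows in the picture. A call takes as long as a camera call.
- cut_out(query, camera): "region" (420x560 bool, what is visible of it) and "box" ([centre column, centre row, width, height] in pixels, round what is visible of it).
The state is a dict: "time_s": time; "joints": joint angles; "qd": joint speeds; "effort": joint torques, N m; "ee_pos": TCP position; "orientation": TCP orientation; "force": force on the tool from outside, world axes, zero at the start; "torque": the same for the moment, N m; "opening": opening from 0.0 (shut) to 1.0 (fully open); "grip_force": force on a finger pad.
Only numpy, scipy, OpenCV 4.12 (cv2) and the standard library are available. Lean on these libraries where they do the work, as an engineer would, in place of code of your own. Each camera call takes 0.05 s, during which the arm holds its last target. There are 200 camera calls.

## Working session

There is one attempt and no reset: what is moved stays moved. The work goes in short steps, Python scripts to look and compute and a tool call to move; the robot and the scene stay as the last step left them, time stands still between calls to the robot, and variables do not carry over. Pictures are saved under pics/ and viewed, at most 10 in all, crops included, and the job is handed in when it is done.

Besides the shell and the picture viewer there is one more tool, called after "Request:" as name(argument=value, ...), one argument or row to a line, values as JSON. carry_out: Moves the arm, as the interface text tells. Its arguments: {"type":"object","properties":{"rows":{"type":"array"},"grip_force":{"type":"number"}},"required":["rows"]}

```bash
mkdir -p pics
cat > h.py <<'E'
import numpy as np,cv2
from bench import ctrl,optics,ticket,cut_out
from scipy.spatial.transform import Rotation as Rn
def cap(n,save=None):
    c=optics.capture(n)
    if save: cv2.imwrite('pics/'+save,cv2.cvtColor(c['pixels'],cv2.COLOR_RGB2BGR))
    d=c['depth'].astype(float);h,w=d.shape;f=h/2/np.tan(np.radians(c['fovy'])/2)
    K=np.array([[f,0,c['cx']],[0,f,c['cy']],[0,0,1]]);c['K']=K
    u,v=np.meshgrid(np.arange(w),np.arange(h))
    p=cv2.undistortPoints(np.stack([u,v],-1).reshape(-1,1,2).astype(np.float64),K,np.array(c['D'],float)).reshape(h,w,2)
    P=np.dstack([p*d[...,None],d])
    R=cv2.Rodrigues(np.array(c['rvec'],float))[0];t=np.array(c['tvec'],float).ravel()
    W=(P-t)@R; W[d==0]=np.nan
    c['W']=W; return c
def pts(c,q,cam):
    out=[]
    for r in cut_out(q,cam):
        m=cv2.erode(r['region'].astype(np.uint8),np.ones((3,3)))>0
        X=c['W'][m];X=X[np.isfinite(X[:,0])];out.append((r['confidence'],r['box'],X))
    return out
E
python3 - <<'E'
from h import *
np.set_printoptions(precision=0,suppress=True)
for cam in ['top','side']:
    c=cap(cam,cam+'0.png')
    print(cam,c['fovy'])
    for q in ['rack','tray','jar','stock_low','stock_mid','stock_top','tea_tin','pickle_jar','tea_box']:
        for cf,b,X in pts(c,q,cam)[:3]:
            if len(X)==0: continue
            p=np.percentile(X,[2,50,98],axis=0)
            print(q,round(cf,2),np.array(b),p[0],p[1],p[2])
print(ctrl.get_obs())
E
```

```text
top 53.59603798960229
rack 0.75 [378. 232. 163. 113.] [ 382. -493.   17.] [ 476. -345.  232.] [ 649. -114.  270.]
tray 0.55 [155. 240.  69.  71.] [421. 232.   2.] [518. 325.  13.] [599. 407.  46.]
jar 0.69 [225. 240.  18.  18.] [495.  86.  39.] [515. 105.  58.] [535. 125.  64.]
stock_low 0.64 [406. 238.  56.  60.] [ 433. -495.   48.] [ 507. -423.   55.] [ 586. -360.  111.]
stock_low 0.33 [226. 238.  17.  18.] [497.  87.  40.] [515. 105.  58.] [535. 125.  64.]
stock_top 0.84 [340. 225.  83.  84.] [ 441. -294.  219.] [ 532. -202.  224.] [ 625. -116.  280.]
tea_tin 0.78 [275. 151.  25.  27.] [743. -66.  40.] [766. -36. 112.] [806.  -7. 117.]
pickle_jar 0.75 [226. 155.  29.  42.] [720.  73.  27.] [747. 108. 127.] [792. 144. 133.]
tea_box 0.95 [162. 167.  50.  33.] [698. 245.  16.] [732. 307.  73.] [775. 370.  78.]
side 46.24313381149775
rack 0.86 [246. 142. 145. 173.] [ 390. -494.   -0.] [ 607. -308.  138.] [ 665. -100.  270.]
rack 0.38 [344. 249.  19.  28.] [506.  97.  19.] [530. 116.  56.] [544. 133.  63.]
tray 0.8 [402. 306. 103.  93.] [425. 242.   2.] [526. 325.  13.] [603. 411.  46.
[... 474 characters left out ...]
_tin 0.55 [233. 264.  32.  40.] [755. -59.  17.] [789. -18. 111.] [815.   1. 117.]
pickle_jar 0.75 [275. 302.  34.  50.] [735.  86.  21.] [777. 128. 127.] [806. 156. 134.]
tea_box 0.93 [339. 357.  62.  51.] [708. 260.  21.] [752. 319.  74.] [788. 377.  78.]
tea_box 0.3 [402. 304. 102. 102.] [424. 242.   2.] [526. 325.  13.] [603. 409.  46.]
{'time_s': 1.0, 'joints': array([63., 16., 90.,  0., 73., -9.]), 'qd': array([ 0., -0., -0.,  0., -0., -0.]), 'effort': array([  0., -41., -29.,  -0.,   0.,  -0.]), 'ee_pos': array([215., 640., 231.]), 'orientation': array([180.,  -0., 161.]), 'force': array([-0.,  1., -0.]), 'torque': array([0., 0., 0.]), 'grip_force': 0.0, 'opening': 0.9986946339661343}
```

```bash
ls pics
```

```text
side0.png
top0.png
```

View pics/side0.png

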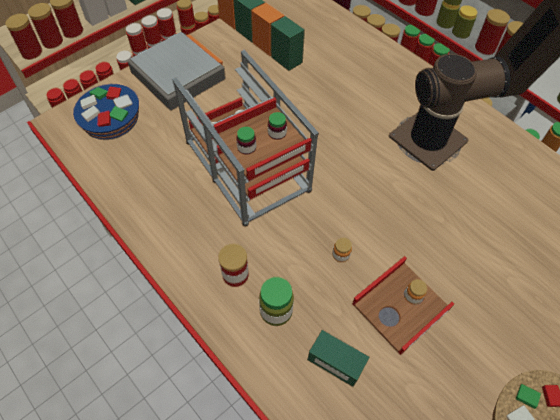

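View pics/top0.png

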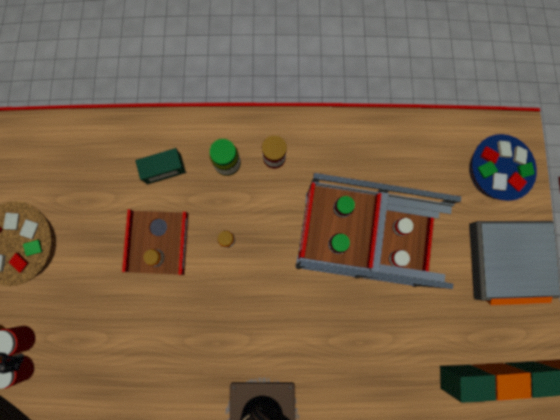

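The side picture shows jars in the front on the top and middle runners (red lips at about (280,155) and (280,180)), and the low pair empty in front. The loose jar is at about (342,249), the tray at about (402,305), and its empty seat at (389,316). In the top view the rack front runs from (313,180) to (300,268), so the rack is yawed about -98°.

Request:
carry_out(
  rows=[0,0,0,-30,-26,0,85,0,0,0,-30,-26,0,85,0,0,0,-30,-26,0,85,0,0,0,-30,-26,0,85,0,0,0,-30,-26,0,85,0,0,0,-30,-26,0,85,0,0,0,-30,-26,0,85,0,0,0,-30,-26,0,85,0,0,0,-30,-26,0,85,0,0,0,-30,-26,0,85,0,0,0,-30,-26,0,85,0,0,0,-30,-26,0,85],
  grip_force=30,
)

```text
time_s: 2.0
ee_pos: [457.6, 227.4, 231.7]
orientation: [180.0, 0.0, 161.4]
force: [0.5, 1.0, -0.6]
opening: 0.995
grip_force: 0.0
```

```bash
cat > look.py <<'E'
from h import *
import sys
np.set_printoptions(precision=1,suppress=True)
def circ(X):  # top-face circle of points near the top
    zt=np.percentile(X[:,2],95);T=X[X[:,2]>zt-6]
    (a,b),r=cv2.minEnclosingCircle(T[:,:2].astype(np.float32)); return T[:,:2].mean(0),(a,b,r),zt
def red(c,lo,hi,box):
    p=c['pixels'].astype(int);W=c['W']
    m=(p[...,0]>90)&(p[...,0]>2.2*p[...,1])&(p[...,0]>2.2*p[...,2])&(W[...,2]>lo)&(W[...,2]<hi)
    m&=(W[...,0]>box[0])&(W[...,0]<box[1])&(W[...,1]>box[2])&(W[...,1]<box[3])
    return W[m]
def lips(P):
    P=P.astype(np.float32);_,l,_=cv2.kmeans(P[:,:2].copy(),2,None,(3,50,.1),5,0)
    for k in (0,1):
        Q=P[l.ravel()==k][:,:2];print('lip',len(Q),np.array(sum(cv2.minAreaRect(Q)[:2],())),cv2.minAreaRect(Q)[2],Q.mean(0))
E
python3 - <<'E'
from look import *
for cam in ['wrist','top','side']:
    c=cap(cam,cam+'1.png');print(cam, 'campos',-cv2.Rodrigues(np.array(c['rvec'],float))[0].T@np.array(c['tvec'],float).ravel())
    for q in ['jar','jar_set','seat_free']:
        for cf,b,X in pts(c,q,cam)[:3]:
            if len(X)>5: print(q,round(cf,2),np.array(b),*circ(X),X.mean(0))
    P=red(c,36,52,(380,640,200,450))
    if len(P)>30: lips(P)
    P=red(c,246,262,(380,680,-330,-70))
    if len(P)>30: lips(P)
E
```

```text
wrist campos [381.  252.2 373.9]
jar 0.63 [193.5 268.7  58.2  67.8] [515.8 112.8] (516.9910888671875, 109.63351440429688, 21.80010223388672) 60.18338617606417 [510.8 117.6  46.7]
jar_set 0.8 [388.6 152.8  64.8  63.9] [460.6 324.7] (461.7138977050781, 325.2269592285156, 21.71905517578125) 64.78337188537895 [457.  321.4  57.6]
seat_free 0.75 [391.6 187.8 227.2 238.6] [499.5 337.7] (508.00994873046875, 323.34588623046875, 128.42922973632812) 44.78837495285331 [504.5 332.3  18.1]
seat_free 0.41 [ 18.9 301.4  32.3 106.1] [ 519.8 -118.9] (514.0960693359375, -115.15570831298828, 44.698936462402344) 19.999668164204127 [ 517.1 -117.5   16.4]Traceback (most recent call last):
  File "<stdin>", line 8, in <module>
  File "look.py", line 15, in lips
    Q=P[l.ravel()==k][:,:2];print('lip',len(Q),np.array(sum(cv2.minAreaRect(Q)[:2],())),cv2.minAreaRect(Q)[2],Q.mean(0))
                                                            ~~~~~~~~~~~~~~~^^^
cv2.error: OpenCV(4.12.0) /io/opencv/modules/imgproc/src/convhull.cpp:143: error: (-215:Assertion failed) total >= 0 && (depth == CV_32F || depth == CV_32S) in function 'convexHull'
```

```bash
sed -i 's/Q=P\[l.ravel()==k\]\[:,:2\];/Q=np.ascontiguousarray(P[l.ravel()==k][:,:2]);/' look.py
python3 - <<'E'
from look import *
for cam in ['wrist','top','side']:
    c=cap(cam,cam+'2.png');print(cam)
    for q in ['jar','jar_set']:
        for cf,b,X in pts(c,q,cam)[:2]:
            if len(X)>5 and cam!='wrist': print(q,round(cf,2),*circ(X))
    for P in (red(c,36,52,(380,640,200,450)),red(c,246,262,(380,680,-330,-70))):
        if len(P)>30: lips(P)
    # felt seat: grey pixels near floor in the tray
    p=c['pixels'].astype(int);W=c['W'];m=(abs(p[...,0]-p[...,2])<25)&(W[...,2]<15)&(W[...,0]>480)&(W[...,0]<620)&(W[...,1]>270)&(W[...,1]<380)
    if m.sum()>10: print('felt',m.sum(),W[m].mean(0),np.array(cv2.minEnclosingCircle(W[m][:,:2].astype(np.float32))[0]))
E
```

```text
wrist
lip 2134 [511.3 408.   10.2 188.3] 87.87036895751953 [503.1 408.1]
lip 1730 [505.1 239.3   9.  188.7] 87.80846405029297 [496.4 239.8]
felt 1745 [556.6 322.7   4.1] [555.5 322.7]
top
jar 0.62 [515.7 108.3] (516.5467529296875, 108.3773193359375, 19.784908294677734) 62.40191107411633
jar 0.6 [530.8 276.5] (508.2411804199219, 315.31829833984375, 127.36471557617188) 44.76548356798187
jar_set 0.19 [ 501.3 -403.9] (501.5461120605469, -403.5577087402344, 68.43457794189453) 109.55454349426648
lip 85 [569.8 405.5  10.2  73.5] 87.0330581665039 [569.4 405.5]
lip 181 [505.1 237.7  11.5 185.6] 87.6213150024414 [518.9 236.8]
lip 314 [ 548.4 -119.9   10.9  188.2] 80.99120330810547 [ 546.6 -119.6]
lip 281 [ 520.3 -288.2   10.9  188.6] 80.18988037109375 [ 518.6 -286.9]
felt 99 [567.3 316.9   3.3] [560.6 321. ]
side
jar 0.7 [523.1 111.7] (522.0337524414062, 111.43983459472656, 20.1837158203125) 62.438293196017575
jar 0.22 [ 547.  -290.7] (525.1665649414062, -296.5409851074219, 216.28631591796875) 268.6842540344675
jar_set 0.96 [467.1 326.6] (466.4756164550781, 328.26922607421875, 21.478288650512695) 65.68884846051175
lip 242 [513.6 409.6   8.9 191.5] 87.75439453125 [516.7 409.4]
lip 245 [509.2 241.1  10.8 186.1] 87.58504486083984 [514.7 240.9]
lip 274 [ 523.1 -285.1   13.4  188.4] 81.10279846191406 [ 525.6 -284.9]
lip 283 [ 550.7 -118.6   14.9  191.4] 81.1145248413086 [ 555.6 -118.4]
felt 306 [555.1 322.4   3.8] [533.4 331.5]
```

View pics/wrist1.png

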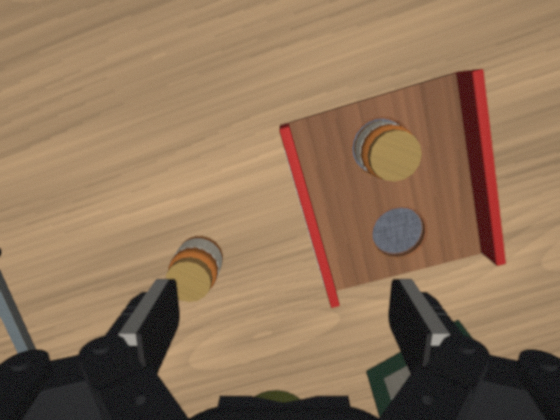

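The wrist picture shows the loose jar's lid at (190,280), the empty felt seat at (399,231), and the lips at about (312,215) and (485,165). These agree with the measured tray centre (508,324) and yaw -92°.

Request:
carry_out(
  rows=[0,0,0,-23.4,-23.1,20,85,0,0,0,-23.4,-23.1,20,85,0,0,0,-23.4,-23.1,20,85,0,0,0,-23.4,-23.1,20,85,0,0,0,0,0,30,85,0,0,0,0,0,30,85,0,0,0,0,0,0,85],
)

```text
time_s: 3.23
ee_pos: [511.6, 111.1, 85.0]
orientation: [-179.8, -0.7, 161.3]
force: [-1.4, 0.8, -0.4]
opening: 0.996
grip_force: 0.0
```

Run:
```python
from look import *
c=cap('wrist','w3.png');o=ctrl.get_obs();print(o['ee_pos'],o['orientation'])
for cf,b,X in pts(c,'jar','wrist')[:2]: print(cf,b,*circ(X))
```

```text
[513.3 111.6  87.9] [-179.8   -0.5  161.4]
0.64 [283.9, 252.1, 89.1, 115.6] [515.9 109.6] (517.2996215820312, 109.16642761230469, 21.618806838989258) 60.4348544027828
```

Request:
carry_out(
  rows=[0,0,0,0,0,20,85,0,0,0,0,0,20,85,0,0,0,0,0,20,85,0,0,0,0,0,9,85,0,0,0,0,0,0,85,0,0,0,0,0,0,40,0,0,0,0,0,0,40,0,0,0,0,0,0,40,0,0,0,0,0,0,40,0,0,0,0,0,0,40,0,0,0,0,0,0,40],
)

```text
time_s: 4.25
ee_pos: [517.9, 111.8, 24.4]
orientation: [179.9, 0.2, 161.4]
force: [0.1, 0.4, 6.7]
opening: 0.583
grip_force: 31.5
```

Request:
carry_out(
  rows=[0,0,0,0,0,-20,40,0,0,0,0,0,-25,40,0,0,0,0,0,-25,40,0,0,0,4.5,30.2,-10,40,0,0,0,4.5,30.2,0,40,0,0,0,4.5,30.2,0,40,0,0,0,4.5,30.2,0,40,0,0,0,4.5,30.2,0,40,0,0,0,4.5,30.2,0,40,0,0,0,4.5,30.2,0,40,0,0,0,0,0,0,40,0,0,0,0,0,0,40],
)

```text
time_s: 5.25
ee_pos: [553.5, 323.3, 102.2]
orientation: [-180.0, -0.0, 161.5]
force: [0.4, -0.0, -0.0]
opening: 0.578
grip_force: 31.7
```

Run:
```python
from look import *
c=cap('wrist','w4.png');o=ctrl.get_obs();print(o['ee_pos'],o['orientation'],o['force'])
for q in('jar','jar_set'):
  for cf,b,X in pts(c,q,'wrist')[:2]: print(q,cf,b,*circ(X))
lips(red(c,36,52,(380,640,200,450)))
```

```text
[553.4 322.2 102. ] [-179.9   -0.   161.5] [-0.3 -0.1 -1. ]
jar 0.85 [282.9, 302.1, 127.4, 169.7] [552.  323.1] (554.2764892578125, 322.6059265136719, 22.16696548461914) 137.9008244688903
jar_set 0.63 [230.3, 75.4, 97.8, 104.4] [461.7 326.1] (462.2812805175781, 325.9375915527344, 21.84067153930664) 64.77012266382785
lip 5683 [529.  407.5   9.9 154. ] 87.72331237792969 [521.9 407.1]
lip 6873 [497.2 239.9  10.6 171.9] 87.6668701171875 [486.1 241.5]
```

View pics/w4.png

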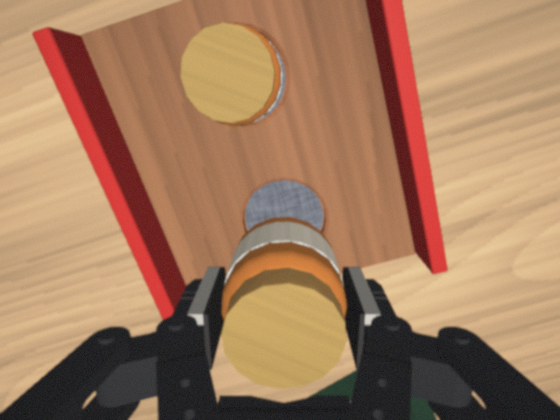

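The wrist picture shows the held jar upright at (283,300), just in front of the empty felt seat at (285,210), with the set jar at (228,73). I'll shift 1.5 mm and go down.

Request:
carry_out(
  rows=[0,0,0,-1.4,0.5,15,40,0,0,0,0,0,20,40,0,0,0,0,0,20,40,0,0,0,0,0,5,40,0,0,0,0,0,0,40,0,0,0,0,0,4,40,0,0,0,0,0,4,40,0,0,0,0,0,3,40,0,0,0,0,0,0,40,0,0,0,0,0,0,40],
)

```text
time_s: 6.23
ee_pos: [555.3, 322.2, 31.5]
orientation: [180.0, 0.0, 161.4]
force: [-0.5, -0.0, -1.4]
opening: 0.58
grip_force: 31.5
```

Request:
carry_out(
  rows=[0,0,0,0,0,1.5,40,0,0,0,0,0,1,40,0,0,0,0,0,0.5,40,0,0,0,0,0,0,40,0,0,0,0,0,0,40],
)

```text
time_s: 6.65
ee_pos: [555.4, 322.2, 28.6]
orientation: [180.0, 0.0, 161.4]
force: [0.1, 0.6, -0.4]
opening: 0.576
grip_force: 31.7
```

Request:
carry_out(
  rows=[0,0,0,0,0,0.5,40,0,0,0,0,0,0,54,0,0,0,0,0,0,60,0,0,0,0,0,0,68,0,0,0,0,0,0,68,0,0,0,0,0,-10,68,0,0,0,0,0,-20,68,0,0,0,0,0,-30,68,0,0,0,0,0,-30,60,0,0,0,0,0,-30,40,0,0,0,0,0,-30,40,0,0,0,0,0,0,40],
)

```text
time_s: 7.65
ee_pos: [559.2, 323.8, 187.4]
orientation: [179.5, 0.6, 161.4]
force: [1.0, -0.6, 0.9]
opening: 0.466
grip_force: 0.0
```

Run:
```python
from look import *
c=cap('wrist','w5.png');o=ctrl.get_obs();print(o['ee_pos'],o['orientation'],o['force'])
for q in('jar','jar_set'):
  for cf,b,X in pts(c,q,'wrist')[:2]: print(q,cf,b,*circ(X))
lips(red(c,36,52,(380,640,200,450)))
```

```text
[558.  323.2 184.1] [179.6   0.5 161.4] [ 0.4  0.  -0.3]
jar 0.8 [278.0, 188.4, 63.4, 74.0] [555.  321.5] (556.1270751953125, 321.2693786621094, 21.700180053710938) 64.6794065354687
jar_set 0.6 [244.0, 72.0, 65.4, 76.1] [462.  326.2] (462.22930908203125, 325.6384582519531, 21.764856338500977) 64.8612940682828
lip 2934 [523.6 407.7   9.9 164.7] 87.65996551513672 [516.8 407.7]
lip 3550 [505.2 239.6   9.7 188.4] 87.72220611572266 [496.  240.9]
```

Both lids now stand at z = 64.7, so the jar is seated. Next, above the far lip.

Request:
carry_out(
  rows=[0,0,-0.0714,0,0,0,40,0,0,-0.0714,0,0,0,40,0,0,-0.0714,0,0,0,40,0,0,-0.0714,0,0,0,40,0,0,0,15.8,28,0,40,0,0,0,15.8,28,0,40,0,0,0,15.8,28,0,40,0,0,0,0,0,30,40,0,0,0,0,0,30,40,0,0,0,0,0,20,40,0,0,0,0,0,0,40,0,0,0,0,0,0,40],
)

```text
time_s: 8.8
ee_pos: [509.3, 406.8, 94.5]
orientation: [-179.8, -0.3, 177.8]
force: [0.3, 0.3, 0.4]
opening: 0.47
grip_force: 0.0
```

Run:
```python
from look import *
c=cap('wrist','w6.png');o=ctrl.get_obs();print(o['ee_pos'],o['orientation'],o['force'])
lips(red(c,36,52,(380,640,200,450)))
```

```text
[510.8 407.6  97. ] [-179.9   -0.1  177.7] [ 0.6 -0.9 -0.1]
lip 4983 [511.8 408.5   9.2 187.9] 87.79741668701172 [498.1 409. ]
lip 2950 [539.5 239.   11.4 121.6] 86.83242797851562 [549.1 240.2]
```

Request:
carry_out(
  rows=[0,0,0,0,0.5,20,40,0,0,0,0,0,20,40,0,0,0,0,0,20,40,0,0,0,0,0,12,40,0,0,0,0,0,6,30,0,0,0,0,0,0,24,0,0,0,0,0,0,24],
  grip_force=30,
)

```text
time_s: 9.43
ee_pos: [512.1, 408.8, 21.0]
orientation: [179.9, 0.1, 177.7]
force: [0.3, 0.4, -0.0]
opening: 0.279
grip_force: 0.0
```

Request:
carry_out(
  rows=[0,0,0,0,0,2,18,0,0,0,0,0,1,14,0,0,0,0,0,0,2,0,0,0,0,0,0,2,0,0,0,0,0,0,2,0,0,0,0,0,0,2],
  grip_force=110,
)

```text
time_s: 9.93
ee_pos: [512.1, 409.1, 18.2]
orientation: [179.9, 0.1, 177.7]
force: [-0.4, 1.5, 5.4]
opening: 0.095
grip_force: 108.1
```

Request:
carry_out(
  rows=[0,0,0,0,0,-3,2,0,0,0,0,0,-6,2,0,0,0,0,0,-10,2,0,0,0,0,0,-15,2,0,0,0,0,0,-15,2,0,0,0,0,0,-11,2,0,0,0,0,0,-5,2,0,0,0,0,0,0,2,0,0,0,0,0,0,2],
)

```text
time_s: 10.68
ee_pos: [511.4, 408.5, 82.5]
orientation: [180.0, 0.0, 177.8]
force: [0.4, -0.2, -3.4]
opening: 0.09
grip_force: 107.7
```

```bash
cat >> look.py <<'E'
def plane(c,cam,zlo,zhi,box):
    # brown board: fit z=a+bx+cy in tray area
    W=c['W'];p=c['pixels'].astype(int)
    m=(W[...,2]>zlo)&(W[...,2]<zhi)&(W[...,0]>box[0])&(W[...,0]<box[1])&(W[...,1]>box[2])&(W[...,1]<box[3])
    Q=W[m];A=np.c_[Q[:,:2]-[(box[0]+box[1])/2,(box[2]+box[3])/2],np.ones(len(Q))]
    k=np.ones(len(Q),bool)
    for _ in range(6):
        s=np.linalg.lstsq(A[k],Q[k,2],rcond=None)[0];r=abs(A@s-Q[:,2]);k=r<4
    print('plane deg dx,dy',np.degrees(s[:2]),'z',s[2],k.sum())
E
python3 - <<'E'
from look import *
o=ctrl.get_obs();print(o['ee_pos'],o['orientation'],o['force'],o['torque'])
for cam in('wrist','side'):
  c=cap(cam,cam+'7.png')
  plane(c,cam,55,95,(430,590,250,395))
  P=red(c,90,125,(380,640,200,450)); lips(P);
  for q in('jar','jar_set'):
    for cf,b,X in pts(c,q,cam)[:2]: print(q,cf,*circ(X))
E
```

```text
[511.4 408.5  82.5] [180.    0.  177.8] [ 0.4 -0.2 -3.4] [ 0.3  0.  -0. ]
plane deg dx,dy [-0.1  0.4] z 77.31992572055944 40970
lip 4098 [513.7 408.    9.7  73.2] 88.0389175415039 [509.5 408. ]
lip 5765 [447.1 410.4   9.6  60. ] 87.76573944091797 [444.6 410.5]
jar 0.71 [535.5 314.5] (519.3187866210938, 326.08612060546875, 32.39287567138672) 118.95342139044695
jar_set 0.67 [462. 338.] (461.5725402832031, 329.32757568359375, 21.364057540893555) 128.11503378963005
plane deg dx,dy [-0.2  0.2] z 75.33276769353212 1912
lip 165 [552.5 406.8   9.7 111.2] 88.3687744140625 [555.9 406.8]
lip 300 [505.9 240.1  10.5 189.9] 87.91529083251953 [511.  240.2]
jar 0.96 [559.4 322.2] (559.1664428710938, 322.3336181640625, 21.327829360961914) 128.0665445096818
jar_set 0.55 [465.4 325. ] (465.6301574707031, 324.53143310546875, 21.065763473510742) 128.77278109214927
```

View pics/side7.png

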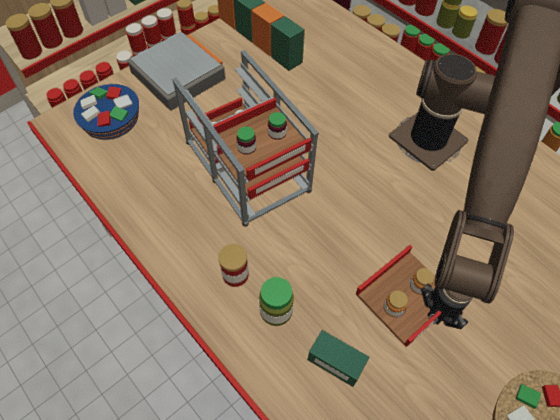

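The side picture shows the tray lifted level, both jars in their seats (397,302) and (423,280), and the low front runners empty.

Request:
carry_out(
  rows=[0,0,0,-1.8,-6,0,2,0,0,0,-4.2,-14,0,2,0,0,0,-6.6,-22,0,2,0,0,0,-8.4,-28,0,2,0,0,0,-8.4,-28,0,2,0,0,0,-8.4,-28,0,2,0,0,0,-8.4,-28,0,2,0,0,0,-8.4,-28,0,2,0,0,0,-8.4,-28,0,2,0,0,0,-8.4,-28,0,2,0,0,0,-8.4,-28,0,2,0,0,0,-4.2,-14,0,2],
)

```text
time_s: 11.98
ee_pos: [584.7, 121.1, 82.0]
orientation: [-179.9, 0.0, 177.6]
force: [0.4, 0.1, -3.6]
opening: 0.095
grip_force: 107.8
```

Request:
carry_out(
  rows=[0,0,0.01,-2.7,-8,0,2,0,0,0.015,0,0,0,2,0,0,0.02,0,0,0,2,0,0,0.02,0,0,0,2,0,0,0.02,0,0,0,2,0,0,0.02,0,0,0,2,0,0,0.01,0,0,0,2,0,0,0.006,0,0,0,2,0,0,0,0,0,0,2,0,0,0,0,0,0,2],
)

```text
time_s: 12.82
ee_pos: [586.6, 117.4, 81.8]
orientation: [180.0, 0.0, 170.8]
force: [-0.1, -0.7, -4.2]
opening: 0.091
grip_force: 107.7
```

Run:
```python
from look import *
o=ctrl.get_obs();print(o['ee_pos'],o['orientation'],o['force'])
for cam in('wrist','top'):
  c=cap(cam,cam+'8.png');np.save(cam+'8W.npy',c['W'])
  plane(c,cam,55,95,(510,650,-20,100))
  P=red(c,95,118,(400,740,-90,160)); 
  if len(P)>30:lips(P)
  W=c['W']
  for cf,b,X in pts(c,'rack',cam)[:2]:
    print('rack',cf,b,len(X))
    for lo,hi in((10,40),(40,60),(70,120),(140,200),(225,262),(262,275)):
      Q=X[(X[:,2]>lo)&(X[:,2]<hi)]
      if len(Q)>10: print(lo,hi,len(Q),np.percentile(Q,[2,98],axis=0)[:,:2].ravel())
```

```text
[586.6 117.4  81.8] [180.    0.  170.8] [-0.1 -0.7 -4.2]
plane deg dx,dy [-0.2  0.3] z 76.74456308893156 31142
lip 5762 [523.  127.    9.5  60.3] 80.91534423828125 [520.6 127.3]
lip 4087 [588.9 116.6   9.8  73. ] 81.14839935302734 [584.8 117. ]
plane deg dx,dy [-0.1  0.3] z 76.05984143801093 1003
lip 111 [605.  -58.2   9.6  93.5] 80.86666107177734 [604.9 -58.2]
lip 112 [512.8 -43.2   9.7  91.2] 80.91441345214844 [512.  -43.1]
rack 0.83 [377.6, 231.9, 165.5, 113.9] 3958
10 40 169 [ 379.2 -455.8  433.3 -120.9]
40 60 14 [ 376.9 -457.   451.9 -101.4]
70 120 32 [ 377.5 -480.4  606.1 -100.7]
140 200 30 [ 376.7 -491.5  633.8 -100.6]
225 262 642 [ 399.2 -494.7  648.6 -137.2]
262 275 1570 [ 381.5 -486.4  651.7 -111.3]
```

View pics/wrist8.png

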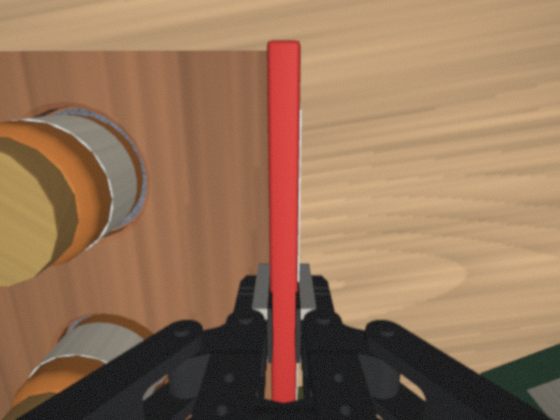

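The wrist picture shows the lip square in the fingers at (285,200), with the jars seated at left and the rack out of view. The top camera agrees with the robot within 0.5 mm on the tray, so I'll fit the rack from it.

```bash
cat > rackfit.py <<'E'
from look import *
def fit(cam,W,lo,hi,yaw=-99.2,o=(549.5,-114.5)):
    a=np.radians(yaw);U=np.array([np.cos(a),np.sin(a)]);V=np.array([-U[1],U[0]])
    m=(W[...,2]>lo)&(W[...,2]<hi)
    Q=W[m][:,:2]-o;x=Q@U;y=Q@V
    k=(x>-15)&(x<395)&(abs(y)<135);x,y=x[k],y[k]
    print(cam,lo,hi,len(x),'x2,98',np.percentile(x,[1,99]))
    for s in(-1,1):
        j=(s*y>85)
        if j.sum()<10: continue
        # edges per x-bin
        b=[(X,np.percentile(y[j&(abs(x-X)<15)],[3,97])) for X in range(10,381,30) if (j&(abs(x-X)<15)).sum()>5]
        A=np.array([[X,*e] for X,e in b])
        if len(A)>2: print(' side',s,'edges at x=0',np.polyval(np.polyfit(A[:,0],A[:,1],1),0),np.polyval(np.polyfit(A[:,0],A[:,2],1),0),'slopes deg',np.degrees(np.polyfit(A[:,0],A[:,1],1)[0]),np.degrees(np.polyfit(A[:,0],A[:,2],1)[0]))
        elif len(A): print(' side',s,A)
    return
E
python3 - <<'E'
from rackfit import *
W=np.load('top8W.npy');fit('top',W,258,280);fit('top',W,20,45)
W=cap('side')['W'];fit('side',W,258,280);fit('side',W,-99,30);
for lo,hi in((45,75),(95,120),(200,210)): fit('side',W,lo,hi)
E
```

```text
top 258 280 2345 x2,98 [  6.  375.3]
 side -1 edges at x=0 -117.83125178830863 -103.5578030599677 slopes deg 0.07821257618874837 -0.17369338963443798
 side 1 edges at x=0 102.35982513119063 115.70071940649852 slopes deg 0.06878889849594647 0.15106534671723068
top 20 45 114 x2,98 [  2.4 364.6]
 side -1 edges at x=0 -118.10033018700929 -105.30825444661235 slopes deg 0.2813307459493244 -1.5288185715343072
side 258 280 1864 x2,98 [  1.3 371.5]
 side -1 edges at x=0 -114.9996728954052 -100.41131245370296 slopes deg 0.08382049380503873 0.04739284801201493
 side 1 edges at x=0 104.85090493630003 118.46807502596393 slopes deg 0.12823879084881407 0.14581132060983537
side -99 30 2718 x2,98 [-11.  373.9]
 side -1 edges at x=0 -130.83170823024508 -86.65727039619759 slopes deg -2.9255908560614605 0.831193488601516
 side 1 edges at x=0 97.59685473511632 133.17206594001067 slopes deg 0.11488018817733497 0.11058221848911165
side 45 75 832 x2,98 [  1.  378.4]
 side -1 edges at x=0 -107.81635895941913 -96.80361107178663 slopes deg -0.09154175750354697 1.6879192587450278
 side 1 edges at x=0 104.79276986178562 110.94920908270954 slopes deg -2.949846098013267 -0.42246418360487276
side 95 120 159 x2,98 [ -0.4 381.5]
 side -1 [[  10.  -114.6 -100.3]]
 side 1 edges at x=0 106.11849139768994 119.77198732397683 slopes deg -0.054355949519266034 -0.14473225166790424
side 200 210 319 x2,98 [  0.1 379.6]
 side -1 edges at x=0 -112.13547252153334 -95.13920435216752 slopes deg 2.264628070922976 1.6945731527181425
 side 1 edges at x=0 99.07837289996515 112.42580815292932 slopes deg -1.1795275987311455 0.9958821661581724
```

Request:
carry_out(
  rows=[0,0,0,0.3,0,4,2,0,0,0,0.3,0,7,2,0,0,0,0,0,5,2,0,0,0,0,0,1,2,0,0,0,0,-5,0,2,0,0,0,0,-10,0,2,0,0,0,0,-12,0,2,0,0,0,0,-12,0,2,0,0,0,0,-9,0,2,0,0,0,0,-4,0,2,0,0,0,0,0,0,2,0,0,0,0,0,0,2],
)

```text
time_s: 14.07
ee_pos: [577.8, 65.5, 65.0]
orientation: [180.0, 0.0, 170.8]
force: [0.8, 0.1, -3.8]
opening: 0.095
grip_force: 107.8
```

Run:
```python
from look import *
o=ctrl.get_obs();print(o['ee_pos'],o['orientation'],o['force'])
O=np.array([548.5,-114.9]);a=np.radians(-99.1);U=np.array([np.cos(a),np.sin(a)]);V=np.array([-U[1],U[0]])
d=o['ee_pos'][:2]-O;print('tcp rack',d@U,d@V)
for cam in('top','side'):
  c=cap(cam,cam+'9.png');W=c['W']
  x=(W[...,:2]-O)@U;y=(W[...,:2]-O)@V;z=W[...,2]
  P=red(c,75,100,(400,740,-90,160));
  if len(P): print(cam,'lip rack V range',np.percentile((P[:,:2]-O)@V,[1,99]),'U',np.percentile((P[:,:2]-O)@U,[1,50,99]),'z',np.percentile(P[:,2],[50,99]))
  m=(z>275)|((x<-20)&(x>-300)&(abs(y)<400)&(z>130))
  m&=np.isfinite(z)
  for y0 in range(-350,101,50):
    k=m&(abs(y-y0)<25)
    if k.sum()>5: print(' arm V',y0,'U max',np.percentile(x[k],99.5),'z min/max',z[k].min(),z[k].max())
```

```text
[577.8  65.5  65. ] [180.    0.  170.8] [ 0.8  0.1 -3.8]
tcp rack -182.79334864690753 0.3530469182857924
top lip rack V range [-94.4  93.4] U [-185.6  -17.5  -10.8] z [90.3 94.3]
 arm V -350 U max -92.63388528458437 z min/max 549.6671020167954 660.3965301374446
 arm V -300 U max -97.79699737787864 z min/max 512.3924401451634 622.690297866733
 arm V -250 U max -101.80869641705932 z min/max 467.49575773687394 582.8023379558547
 arm V -200 U max -108.66710876628453 z min/max 442.39465362810546 543.5557789681837
 arm V -150 U max -115.75115982088695 z min/max 414.7237879006512 502.83553342980764
 arm V -100 U max -118.0222477047307 z min/max 334.9378390504322 463.1255539228839
 arm V -50 U max 109.64434417181494 z min/max 275.4875043711975 422.3243441574091
 arm V 0 U max -121.512421339808 z min/max 139.845917644416 383.7067332320981
 arm V 50 U max 111.02230925948047 z min/max 275.1173464050143 348.5272597640688
side lip rack V range [-88.2  96.9] U [-192.3 -185.   -20.1] z [90.1 95.9]
 arm V -350 U max -102.31015727374609 z min/max 528.8575411313147 663.3518802834086
 arm V -300 U max -105.19166328880335 z min/max 487.7632216928372 624.125841911905
 arm V -250 U max -109.3133343270752 z min/max 455.1922604547897 584.8617122428363
 arm V -200 U max -114.77548869604969 z min/max 412.4716566750343 544.7406473713247
 arm V -150 U max -122.97523884505304 z min/max 387.73189328304346 505.9795846313533
 arm V -100 U max -125.9260462413399 z min/max 324.05966713462544 467.46739215969984
 arm V -50 U max 105.65044133227673 z min/max 275.1255057411216 423.0396992664428
 arm V 0 U max 34.98185482892259 z min/max 130.18833715448326 383.881784629962
 arm V 50 U max 107.79148169811347 z min/max 195.36843207379158 351.4071230813082
```

View pics/side9.png

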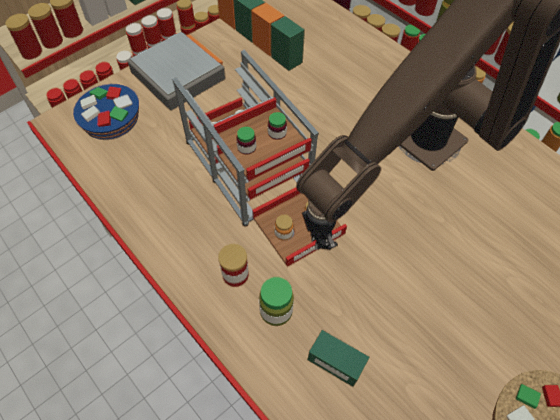

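The side picture shows the tray level, its front lip at about (290,200), just in front of the free low pair. The forearm passes well above the rack.

Request:
carry_out(
  rows=[0,0,0,0,-5,0,2,0,0,0,0,-8,0,2,0,0,0,0,-8,0,2,0,0,0,0,-8,0,2,0,0,0,0,-8,0,2,0,0,0,0,-4,0,2,0,0,0,0,0,0,2],
)

```text
time_s: 14.75
ee_pos: [571.0, 24.3, 64.8]
orientation: [-180.0, -0.0, 170.7]
force: [0.4, -0.2, -3.8]
opening: 0.094
grip_force: 107.8
```

Request:
carry_out(
  rows=[0,0,0,0,-5,0,2,0,0,0,0,-8,0,2,0,0,0,0,-10,0,2,0,0,0,0,-10,0,2,0,0,0,0,-10,0,2,0,0,0,0,-10,0,2,0,0,0,0,-10,0,2,0,0,0,0,-8,0,2,0,0,0,0,-5,0,2,0,0,0,0,0,0,2,0,0,0,0,0,0,2],
)

```text
time_s: 15.67
ee_pos: [559.0, -49.7, 64.8]
orientation: [180.0, -0.0, 170.8]
force: [-0.2, 0.4, -2.9]
opening: 0.092
grip_force: 107.8
```

Request:
carry_out(
  rows=[0,0,0,0,0,2,2,0,0,0,0,0,1.5,2,0,0,0,0,0,1,2,0,0,0,0,0,0,2],
)

```text
time_s: 16.0
ee_pos: [558.8, -49.0, 59.9]
orientation: [180.0, -0.1, 170.9]
force: [-0.6, -0.4, -2.9]
opening: 0.094
grip_force: 107.8
```

Request:
carry_out(
  rows=[0,0,0,0,0,0.8,2,0,0,0,0,0,0.8,2,0,0,0,0,0,0,2,0,0,0,0,0,0,2],
)

```text
time_s: 16.33
ee_pos: [559.2, -49.5, 58.8]
orientation: [-180.0, 0.0, 170.8]
force: [-0.5, 0.9, -3.2]
opening: 0.095
grip_force: 107.8
```

Request:
carry_out(
  rows=[0,0,0,0,0,0.6,2,0,0,0,0,0,0.6,2,0,0,0,0,0,0,2,0,0,0,0,0,0,2],
)

```text
time_s: 16.67
ee_pos: [559.3, -49.5, 58.2]
orientation: [-180.0, 0.0, 170.8]
force: [-1.3, 1.4, 2.4]
opening: 0.096
grip_force: 108.4
```

Request:
carry_out(
  rows=[0,0,0,0,0,0,11,0,0,0,0,0,0,14,0,0,0,0,0,0,20,0,0,0,0,0,0,26,0,0,0,0,0,0,26,0,0,0,0,0,-8,26,0,0,0,0,0,-15,26,0,0,0,0,0,-20,26,0,0,0,0,0,0,26],
  grip_force=30,
)

```text
time_s: 17.42
ee_pos: [561.9, -50.2, 105.2]
orientation: [-179.9, 0.5, 170.8]
force: [1.0, 1.0, 0.7]
opening: 0.306
grip_force: 0.0
```

```bash
cat > chk.py <<'E'
from look import *
O=np.array([548.5,-114.9]);a=np.radians(-99.1);U=np.array([np.cos(a),np.sin(a)]);V=np.array([-U[1],U[0]])
def chk(tag,lo=-90,hi=25):
  o=ctrl.get_obs();d=o['ee_pos'][:2]-O;print(o['ee_pos'],o['orientation'],o['force'],'tcp rack',d@U,d@V)
  for cam in('wrist','top','side'):
    c=cap(cam,cam+tag+'.png')
    P=red(c,50,94,(400,740,-220,160))
    if len(P)<20: continue
    x=(P[:,:2]-O)@U;k=(x>lo)&(x<hi);P=P[k];x=x[k];y=(P[:,:2]-O)@V
    if len(P)<20: continue
    t=P[:,2]>78
    print(cam,len(P),'U',np.percentile(x,[2,50,98]),'top U',np.percentile(x[t],[2,50,98]) if t.any() else '','V',np.percentile(y,[1,99]),'z98',np.percentile(P[:,2],98),'yaw',np.degrees(np.polyfit(y,x,1)[0]))
E
python3 -c "
from chk import *
chk('10')"
```

```text
[561.9 -50.2 105.2] [-179.9    0.5  170.8] [1.  1.  0.7] tcp rack -65.96436627416824 3.030910706430712
wrist 6792 U [-70.  -65.6 -61.2] top U [-70.  -65.6 -61.2] V [-92.6  86.1] z98 85.85879173504381 yaw 0.04568795453908373
side 220 U [-74.5 -70.5 -47.6] top U [-74.3 -68.7 -63.3] V [-89.3  96.7] z98 88.06336080026703 yaw 0.0778492359115274
```

View pics/side10.png

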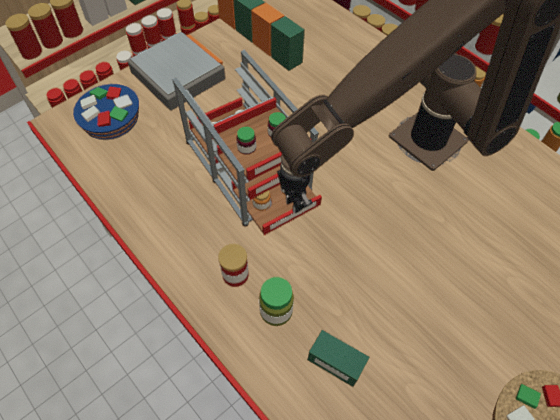

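The side picture shows the tray resting on the low runners, its lip sticking out at (292,215), and the jar in its seat at (262,198). I'll retreat, shut the fingers and tilt the tool for the push.

Request:
carry_out(
  rows=[0,0,0,0,15,-10,26,0,0,0,0,30,-5,26,0,0,0,0,30,0,0,0,0,0,0,25,0,0,0.112,0,0,0,0,0,0,0.112,0,0,0,0,0,0,0.112,0,0,0,0,0,0,0.112,0,0,0,0,0,0,0.112,0,0,0,0,0,0,0.112,0,0,0,0,0,0,0.112,0,0,0,0,0,0,0,0,0,0,0,0,0],
)

```text
time_s: 18.57
ee_pos: [572.7, 51.0, 110.8]
orientation: [-134.8, -0.5, 171.0]
force: [-1.0, 0.2, -1.4]
opening: -0.0
grip_force: 0.0
```

```bash
python3 -c "
from chk import *
chk('11');print(ctrl.get_obs()['joints'],ctrl.get_obs()['opening'])"
```

```text
[572.7  51.  110.8] [-134.8   -0.5  171. ] [-1.   0.2 -1.4] tcp rack -167.60560983741075 -2.2934173642722784
wrist 6268 U [-71.8 -70.4 -62.8] top U [-71.7 -70.1 -62.5] V [-92.8  84.3] z98 85.04764997168 yaw 0.28354728315542166
top 260 U [-70.2 -64.6 -58.9] top U [-70.3 -65.7 -61.2] V [-91.9  90.1] z98 87.79382226739217 yaw -0.21386335721284025
side 301 U [-74.3 -69.7 -47.3] top U [-73.5 -68.  -62.7] V [-88.3  96.5] z98 87.97448914676201 yaw -0.15147045538794976
[ 11.2  24.4 101.5 -42.6  77.5 -51.1] -0.0014168868933913986
```

View pics/wrist11.png

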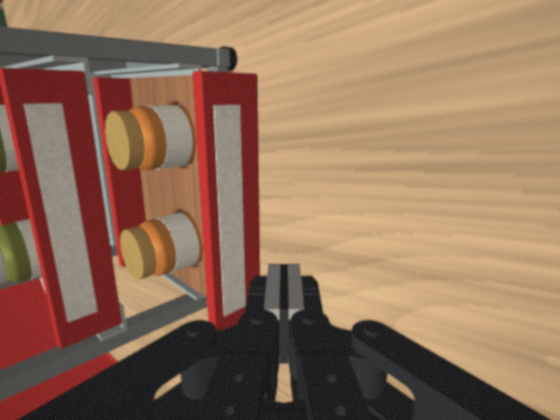

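The wrist picture shows the tray on the low runners, both jars seated at (150,140) and (160,245), its lip standing out at (230,195), and the shut fingers aimed at the lip's middle.

Request:
carry_out(
  rows=[0,0,0,-0.7,-2.3,23,0,0,0,0,-0.6,-2.3,23,0,0,0,0,0,-2.3,23,0,0,0,0,0,-2.4,23,0,0,0,0,0,0,0,0,0,0,0,0,0,0,0],
)

```text
time_s: 19.22
ee_pos: [564.2, -23.2, 57.0]
orientation: [-135.1, -0.0, 170.6]
force: [0.1, 0.8, -0.6]
opening: 0.001
grip_force: 0.0
```

Request:
carry_out(
  rows=[0,0,0,0,2.8,2.8,0,0,0,0,0,-3,3,0,0,0,0,0,-4.5,4.5,0,0,0,0,0,-5,5,0,0,0,0,0,-5,5,0,0,0,0,0,-5,5,0,0,0,0,0,-5,5,0,0,0,0,0,-5,5,0,0,0,0,0,-5,5,0,0,0,0,0,-4,4,0,0,0,0,0,-3,3,0,0,0,0,0,0,0,0],
)

```text
time_s: 20.22
ee_pos: [554.7, -84.8, 53.1]
orientation: [-135.1, 0.0, 170.8]
force: [0.3, -0.3, 0.2]
opening: 0.0
grip_force: 0.2
```

```bash
python3 -c "
from chk import *
chk('12')"
```

```text
[554.7 -84.8  53.1] [-135.1    0.   170.8] [ 0.3 -0.3  0.2] tcp rack -30.746957139272805 1.3731694422672944
wrist 13627 U [-26.4 -25.2 -17.5] top U [-26.3 -24.8 -17.2] V [-93.5  11.1] z98 85.053253850417 yaw 0.4479308300322048
top 263 U [-25.3 -19.7 -12.6] top U [-25.3 -20.6 -16. ] V [-91.6  90.2] z98 88.76635991228098 yaw -0.07498957237547993
side 248 U [-30.2 -24.9  -3.1] top U [-28.6 -23.4 -17.3] V [-89.7  96. ] z98 87.46299035861098 yaw -0.49101736372619614
```

Request:
carry_out(
  rows=[0,0,0,0,-2,2,0,0,0,0,0,-3.5,3.5,0,0,0,0,0,-3.5,3.5,0,0,0,0,0,-3.5,3.5,0,0,0,0,0,-2,2,0,0,0,0,0,-1,1,0,0,0,0,0,0,0,0],
)

```text
time_s: 20.95
ee_pos: [551.0, -106.0, 52.9]
orientation: [-135.0, -0.0, 170.8]
force: [0.4, -0.1, -0.0]
opening: 0.001
grip_force: 0.1
```

Request:
carry_out(
  rows=[0,0,0,0,-0.7,0.7,0,0,0,0,0,-0.7,0.7,0,0,0,0,0,0,0,0],
)

```text
time_s: 21.2
ee_pos: [551.2, -107.3, 53.0]
orientation: [-135.1, 0.0, 170.8]
force: [1.1, 0.9, -0.8]
opening: -0.004
grip_force: 0.6
```

Request:
carry_out(
  rows=[0,0,0,0,-0.7,0.7,0,0,0,0,0,-0.7,0.7,0,0,0,0,0,0,0,0],
)

```text
time_s: 21.45
ee_pos: [550.9, -109.3, 53.0]
orientation: [-135.1, 0.0, 170.8]
force: [-0.1, 2.0, 0.0]
opening: 0.002
grip_force: 0.9
```

Request:
carry_out(
  rows=[0,0,0,0,-0.7,0.7,0,0,0,0,0,0,0,0],
)

```text
time_s: 21.62
ee_pos: [550.7, -110.3, 53.0]
orientation: [-135.1, 0.0, 170.8]
force: [-0.4, 1.8, 0.3]
opening: -0.002
grip_force: 1.0
```

Request:
carry_out(
  rows=[0,0,0,0,-0.7,0.7,0,0,0,0,0,0,0,0],
)

```text
time_s: 21.78
ee_pos: [550.5, -111.3, 53.0]
orientation: [-135.1, 0.0, 170.8]
force: [0.5, 1.2, 0.3]
opening: -0.001
grip_force: 1.0
```

Request:
carry_out(
  rows=[0,0,0,0,-0.7,0.7,0,0,0,0,0,0,0,0],
)

```text
time_s: 21.95
ee_pos: [550.3, -112.2, 53.0]
orientation: [-135.1, 0.0, 170.8]
force: [0.7, 2.8, 0.5]
opening: 0.002
grip_force: 1.4
```

Request:
carry_out(
  rows=[0,0,0,0,-0.7,0.7,0,0,0,0,0,0,0,0],
)

```text
time_s: 22.12
ee_pos: [550.4, -112.4, 52.9]
orientation: [-135.2, 0.1, 170.8]
force: [0.6, 5.7, 1.5]
opening: 0.0
grip_force: 3.1
```

```bash
python3 -c "
from chk import *
chk('13')"
```

```text
[ 550.4 -112.4   52.9] [-135.2    0.1  170.8] [0.6 5.7 1.5] tcp rack -2.736932344418956 1.448244147796821
wrist 13637 U [ 1.2  2.4 10.1] top U [ 1.2  2.8 10.4] V [-92.8  49.4] z98 85.05503669682844 yaw 0.46133937628761984
side 242 U [-1.7  2.3  9.4] top U [-1.6  3.8  9.8] V [-88.9  97.2] z98 88.23991287846525 yaw -0.06908209993062231
```

Request:
carry_out(
  rows=[0,0,0,0,-0.8,0.8,0,0,0,0,0,-0.8,0.8,0,0,0,0,0,0,0,0],
)

```text
time_s: 22.52
ee_pos: [550.4, -112.8, 52.9]
orientation: [-135.4, 0.1, 170.8]
force: [-0.8, 14.5, 4.4]
opening: -0.003
grip_force: 7.2
```

Request:
carry_out(
  rows=[0,0,0,0,2,-2,0,0,0,0,0,8,-8,0,0,0,0,0,20,-20,0,0,0,0,0,25,-25,0,0,0,0,0,25,-25,0,0,0,0,0,25,-25,0,0,0,0,0,0,-25,0,0,0,0,0,0,-25,0,0,0,0,0,0,0,0],
)

```text
time_s: 23.27
ee_pos: [581.9, 69.1, 92.1]
orientation: [-135.1, 0.4, 171.0]
force: [1.0, 0.4, 0.9]
opening: -0.001
grip_force: 0.0
```

Run:
```python
from chk import *
chk('14',-20)
for cam in('wrist','side'):
  c=cap(cam)
  for lo,hi in((50,90),(135,175),(220,258)):
    P=red(c,lo,hi,(400,740,-220,160));x=(P[:,:2]-O)@U
    k=abs(x)<30
    if k.sum()>20: print(cam,lo,k.sum(),np.percentile(x[k],[2,10,50]))
  for q in('jar','jar_set'):
    for cf,b,X in pts(c,q,cam)[:3]:
      if len(X)>5: print(q,cf,np.array(b),*circ(X)[1:],(X[:,:2].mean(0)-O)@U,(X[:,:2].mean(0)-O)@V)
```

```text
[581.9  69.1  92.1] [-135.1    0.4  171. ] [1.  0.4 0.9] tcp rack -186.98646149360658 3.8284345950421876
wrist 5125 U [0.8 2.3 8.3] top U [0.8 2.5 8.8] V [-92.   93.5] z98 84.85917017654666 yaw -0.01662369770169058
side 299 U [-1.9  2.4 10.2] top U [-1.2  4.  10.4] V [-88.3  97.8] z98 88.26531913312779 yaw -0.01779921821458732
wrist 50 5275 [0.8 1.4 2.3]
wrist 135 4846 [-1.1 -0.5  0.5]
jar 0.97 [ 92.5 224.1  59.8  55.7] (580.5203857421875, -206.98855590820312, 19.673969268798828) 103.48614308016836 76.01539878117305 42.67202425545611
jar_set 0.74 [ 75.  131.3  63.   63.6] (489.63641357421875, -191.96788024902344, 20.5602970123291) 103.18781670478671 74.24259547519092 -47.23805972295941
side 50 314 [-1.9 -0.8  2.5]
side 135 354 [-3.5 -2.4  0.8]
side 220 408 [-3.7 -2.4  0.4]
```

View pics/wrist14.png

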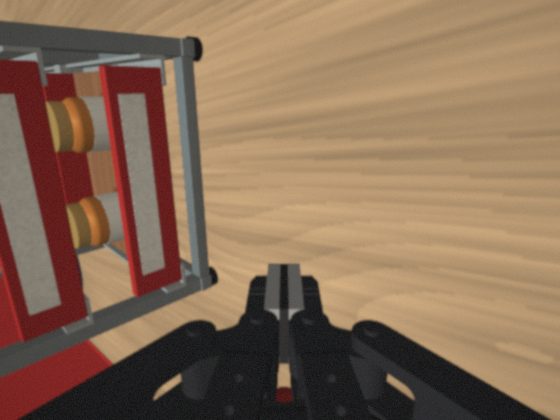

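The wrist picture shows the tray home on the low pair: lip at (145,180) flush with the front, jars upright at (85,125) and (95,222). The pushing force rose to 14.5 N at the stop, and the robot is clear.

```bash
python3 -c "
from bench import ticket;print(ticket.close_job())"
```

```text
the job is handed in; nothing more can be done
None
```

The job is done and handed in: the loose jar is in its seat, and the tray is fully home and level on the lowest runners, its lip flush with the front and both jars upright.

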